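Prop the settings chart board with its yellow leg

ROBOT

A 7-joint arm with a two-finger parallel gripper is mounted at the origin on the work surface. World frame = base frame: x ahead of the robot, y to its left, z up, the work surface at z = 0. Lengths are in m, angles in rad, forces in N, time in s.
With the tool pointing down it reaches from about 0.425 to 0.925 m from the base axis. Payload 6.8 kg.
Tool frame: the origin (TCP) lies at the very end of the fingers, on their centre line; the grasp point (between the pads) lies 19 mm behind it; z points along the fingers, y is the line along which they close (so a half turn about z gives the same grasp; the last joint's range is limited). The gripper opens to 88 mm and grips with 3 to 60 N. Pads are 20 mm wide; open, the fingers measure 115 mm over their backs; the gripper's body (75 mm by 178 mm) begins 61 mm behind the grasp point.
Start: joints at [0.996, 0.477, 0.022, 1.555, -0.011, 1.109, -0.083], TCP at [0.304, -0.603, 0.223] pointing down, gripper open.
Joint ranges: [-2.96, 2.96], [-0.34, 2.1], [-1.41, 1.46], [0.24, 2.44], [-1.37, 4.51], [0.17, 1.92], [-2.96, 2.96]. Speed limits (rad/s): [2.39, 2.39, 3.14, 3.14, 3.14, 3.14, 3.14].

INTERFACE

Orientations are given as a unit quaternion [w, x, y, z].
In Python, from cell import monitor, read_camera, order gives the robot as it stands.
- The arm moves only by the tool carry_out, never from a script. Its argument "targets" is a list of rows, each a list of 5 numbers: the closure, from -1 (fully open) to 1 (shut), then the shift along the tool's x, y, z in mm, then the turn about the tool's z in degrees. In form: [[fingers, x, y, z, turn], ...]. A call has 1 to 10 rows; each row is the pose to reach, as a shift and turn from the pose commanded when the call began, along the tool's axes at that moment; what a row does not reach only later rows make up. A row lasts 1/8 s, in which the tool goes at most 62.5 mm and 10.7 degrees, less where a joint would pass 70% of its speed; a pose out of reach is approached as far as the arm can. A call with a gripper value outside its range is refused whole. The fingers move at their own pace and stop on an object; the grip force is fixed at half the most. Time passes only in rows, so rows that repeat a pose let the fingers close. It gives the time, the measured TCP pose, the force, the opening and the grip force at its end, in the units of the state.
- monitor.sense(): the state, without advancing time (a new reading comes with each control period).
- read_camera(name): name is "side" or "top" or "wrist"; returns a dict with "frame" (420x560x3 uint8, red, green, blue), "fov_y" (degrees; the focal length in pixels is half the picture's height over the tangent of half this angle, whatever the lens; pixels are square), "cx", "cy" (the principal point, pixels), "R" (3x3) and "t" (3): a world point X has camera coordinates R X + t. Camera axes: x right, y down, z forward; pixel columns grow to the right and rows downward; lengths in m; the calibration is good to about 2 mm. The wrist camera is an equidistant fisheye: a pixel r from the principal point sees the ray r / f radians off the axis. A picture is of the moment at which its call begins. There is no depth.
- order.job_done(): hands the job in; it is judged then, once.
The state is a dict: "time": time; "q": joint angles; "qvel": joint speeds; "effort": joint torques, N m; "tcp_pos": TCP position; "tcp_rot": TCP orientation; "ft_force": force on the tool from outside, world axes, zero at the start; "wrist_torque": the same for the moment, N m; "grip_width": finger opening in m; "grip_force": force on a finger pad.
Only numpy, scipy, OpenCV 4.12 (cv2) and the standard library are available. Lean on these libraries where they do the work, as an engineer would, in place of code of your own. Each camera call takes 0.05 s, during which the arm holds its last target. There are 200 camera calls.

TASK

The release settings chart on the binding bench must be braced before the next ski is tested. Push the yellow prop leg on the back of its board out from the board, all the way until it meets its stop, and leave it standing there. Leave the blue-legged board's leg as it is and do not shift the chrome depth gauge.

Things in the scene. Friction and masses are not known exactly. Their poses are not given: they have to be found in the camera images.
- settings_board: Board with the yellow leg: fixed upright grey panel 190 mm wide (y), 8 thick (x), top 110 above the bench, in a 14 mm wide rail. Origin on the bench under its middle; z up, +x out of its back (leg side), paper chart on -x. Leg's upright hinge axis at x = 14, y = 0. Leg: yellow plate, 100 long from the hinge, 8 thick, centred on the axis, 14 to 104 above the bench. A similar board has a blue leg.
- yellow_leg (a joint): Angle of the yellow leg, rad: 0 = flat along the panel, pointing to the board's +y; grows as its free end swings out; 1.57 = at its stop, square to the panel, pointing to the board's +x. Starts 0.45 to 0.85. Stiff hinge (0.12 N m friction, 1.5 N at 80 mm out): it stays where left. Push on the side facing the panel; that gap is open from above.
- blue_leg_tip (a point): Middle of the free end of the blue leg of the look-alike board, 59 mm above the bench; it should stay where it is.
- depth_gauge: Chrome depth gauge lying loose on the bench beyond the boards: a T-shaped steel tool, beam 150 mm long (its y), crossbar 90 mm (its x), at most 18 mm high. Origin: middle of the beam, on the bench. To be left lying.

How it is judged:
At the end, for the whole second after the job is handed in: The yellow leg stands at rest against its stop (within 10 degrees: joint above 1.40 rad); the blue leg's free end and the depth gauge are each within 20 mm of where they began (value of joint yellow_leg above 1.4 rad and velocity of joint yellow_leg between -0.05 and 0.05 rad/s and distance of each of blue_leg_tip, depth_gauge from where it was at the start of the episode below 0.02 m); the robot touches nothing.
It fails at once if the blue leg is moved (its free end by more than 20 mm) (distance of blue_leg_tip from where it was at the start of the episode above 0.02 m).
It fails at once if the depth gauge is shifted by more than 20 mm (distance of depth_gauge from where it was at the start of the episode above 0.02 m).
It also fails if it takes over 32 s, if anything falls off the work surface, if the arm or the gripper's body presses on something with over 40 N, if the wrist force passes 120 N, or if a joint passes its speed limit or range.

## Working session

There is one attempt and no reset: what is moved stays moved. The work goes in short steps, Python scripts to look and compute and a tool call to move; the robot and the scene stay as the last step left them, time stands still between calls to the robot, and variables do not carry over. Pictures are saved under pics/ and viewed, at most 10 in all, crops included, and the job is handed in when it is done.

Besides the shell and the picture viewer there is one more tool, called as name([rows], argument=value, ...), one row to a line, values as JSON. carry_out: Moves the arm, as the interface text tells. Its arguments: {"type":"object","properties":{"targets":{"type":"array"}},"required":["targets"]}

```bash
mkdir -p pics; cat > h.py <<'E'
import numpy as np,cv2
from cell import monitor,read_camera,order
def ray(c,u,v):
    f=c["frame"].shape[0]/2/np.tan(np.radians(c["fov_y"])/2)
    d=np.array([(u-c["cx"])/f,(v-c["cy"])/f,1.]);R=np.array(c["R"]);t=np.array(c["t"])
    return -R.T@t,R.T@d
def onz(c,u,v,z):
    o,d=ray(c,u,v);return (o+d*(z-o[2])/d[2])
E
python3 - <<'E'
from h import *
for n in("top","side"):
    c=read_camera(n);cv2.imwrite(f"pics/{n}0.png",c["frame"][:,:,::-1]);print(n,c["fov_y"],-np.array(c["R"]).T@c["t"],np.array(c["R"])[2])
s=monitor.sense();print(s["time"],s["tcp_pos"],s["tcp_rot"],s["ft_force"])
E
```

```text
top 53.01378597652864 [0.56025938 0.06101788 0.86130358] [ 0.07145319  0.00101124 -0.99744344]
side 57.13653939732751 [0.29762023 0.64046837 0.55267379] [ 0.39460658 -0.70661814 -0.58734696]
0.1 [ 0.30353754 -0.60232516  0.22180417] [-7.50427137e-04  9.72880012e-01  2.31309019e-01 -2.39916193e-04] [-0.37639028 -0.96024425  0.28427561]
```

View pics/top0.png

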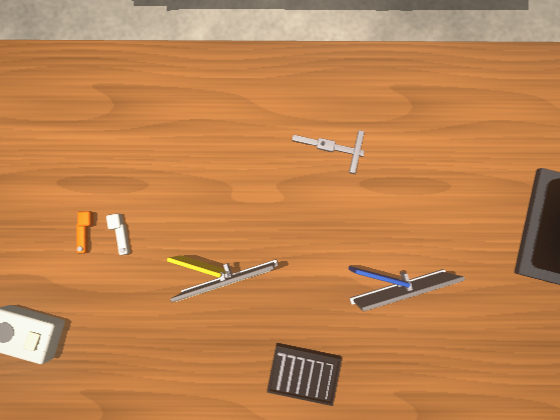

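View pics/side0.png

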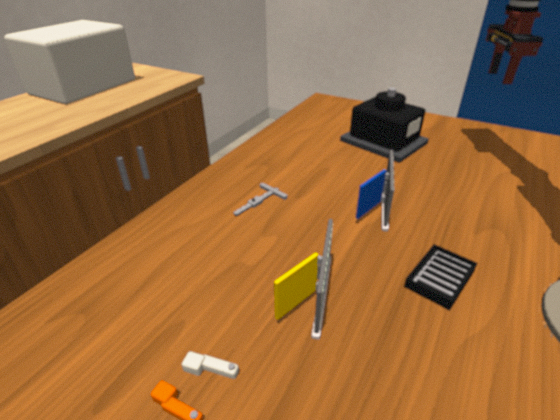

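The top view shows the yellow leg from its hinge at about (226,275) to its tip at (168,260), with the panel from (172,299) to (285,264). The blue board is to the right at (350–460, 270–305) and the gauge lies beyond at (330,147).

```bash
python3 - <<'E'
from h import *
c=read_camera("top");h=cv2.cvtColor(c["frame"],cv2.COLOR_RGB2HSV)
m=cv2.inRange(h,(24,150,80),(36,255,255))
n,l,st,ce=cv2.connectedComponentsWithStats(m);i=1+np.argmax(st[1:,4]);print(st[i])
ys,xs=np.where(l==i)
P=np.array([onz(c,u,v,.104) for u,v in zip(xs,ys)])[:,:2]
r=cv2.minAreaRect(P.astype(np.float32)*1000);print(r,cv2.boxPoints(r))
for u,v in((172,299),(182,291),(277,262),(285,264),(226,275),(227,265)):print(u,v,onz(c,u,v,.110).round(3))
for u,v in((295,138),(362,132),(352,172)):print('gauge',onz(c,u,v,.01).round(3))
for u,v in((350,267),(408,287)):print('blue',onz(c,u,v,.104).round(3))
cr=cv2.resize(c["frame"][235:325,150:310],None,fx=5,fy=5,interpolation=cv2.INTER_CUBIC);cv2.imwrite("pics/crop.png",cr[:,:,::-1])
from scipy.spatial.transform import Rotation as Ro
s=monitor.sense();q=s["tcp_rot"];print(Ro.from_quat([*q[1:],q[0]]).as_matrix().round(3))
E
```

```text
[167 258  54  19 214]
((503.75555419921875, 225.39102172851562), (99.19329071044922, 6.797995567321777), 73.21092224121094) [[486.17548 178.89026]
 [492.68372 176.92667]
 [521.33563 271.89178]
 [514.8274  273.85538]]
172 299 [0.448 0.26  0.11 ]
182 291 [0.462 0.243 0.11 ]
277 262 [0.514 0.076 0.11 ]
285 264 [0.51  0.061 0.11 ]
226 275 [0.49  0.166 0.11 ]
227 265 [0.508 0.164 0.11 ]
gauge [0.76  0.042 0.01 ]
gauge [ 0.773 -0.095  0.01 ]
gauge [ 0.69  -0.074  0.01 ]
blue [ 0.505 -0.055  0.104]
blue [ 0.47  -0.157  0.104]
[[ 0.893  0.45  -0.001]
 [ 0.45  -0.893  0.001]
 [-0.    -0.001 -1.   ]]
```

View pics/crop.png

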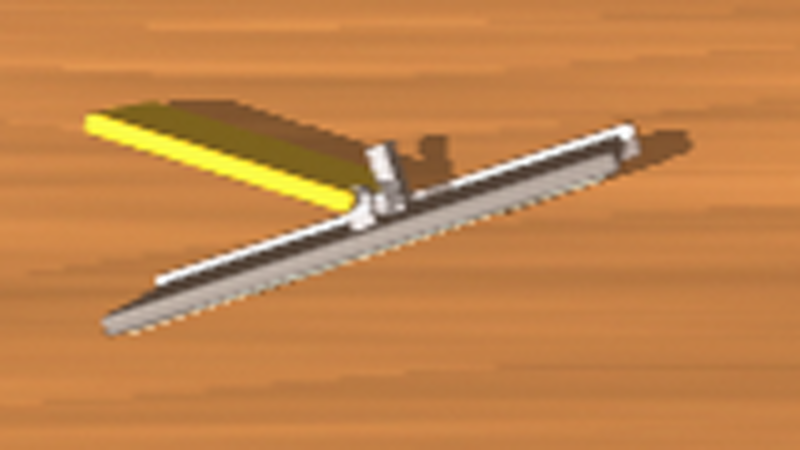

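carry_out([
  [1,50,-31,0,3],
  [1,100,-62,0,6],
  [1,150,-93,0,9],
  [1,200,-124,0,9],
  [1,250,-155,0,9],
  [1,300,-186,0,9],
  [1,350,-217,0,9],
  [1,400,-249,0,9],
  [1,400,-249,0,9],
])

```text
time: 1.27
tcp_pos: [0.5514, -0.1942, 0.2225]
tcp_rot: [-0.001, 0.987, 0.159, 0.001]
ft_force: [-0.4, -0.7, 0.2]
grip_width: 0.0022
grip_force: 0.0
```

carry_out([
  [1,9,-55,0,0],
  [1,18,-110,0,0],
  [1,26,-165,0,0],
  [1,35,-219,0,0],
  [1,44,-274,0,0],
  [1,53,-328,0,0],
  [1,61,-383,0,0],
  [1,70,-437,0,0],
  [1,70,-437,0,0],
])

```text
time: 2.4
tcp_pos: [0.4811, 0.2411, 0.2227]
tcp_rot: [-0.001, 0.988, 0.158, -0.0]
ft_force: [0.2, 0.0, -0.9]
grip_width: 0.0005
grip_force: 0.0
```

```bash
python3 - <<'E'
from h import *
c=read_camera("wrist");cv2.imwrite("pics/w1.png",c["frame"][:,:,::-1])
f=210/np.radians(c["fov_y"]/2)
s=monitor.sense();print(s["tcp_pos"],c["fov_y"])
def px(X):
    p=np.array(c["R"])@X+c["t"];th=np.arctan2(np.hypot(*p[:2]),p[2]);k=210/np.tan(np.radians(c["fov_y"])/2)*th/np.hypot(*p[:2]);return (c["cx"]+k*p[0],c["cy"]+k*p[1])
t=np.array(s["tcp_pos"]);print(px(t),px([t[0],t[1],.10]),px([.488,.177,.104]),px([.518,.273,.104]),px([.446,.262,.11]))
E
```

```text
[0.48196251 0.23797919 0.22241478] 65.70646984690485
(np.float64(287.04140370152555), np.float64(256.5612010043136)) (np.float64(284.69419414263575), np.float64(195.66327778803)) (np.float64(349.0138138262678), np.float64(210.69205334277967)) (np.float64(259.57449311805107), np.float64(147.245390739416)) (np.float64(247.5101551145096), np.float64(226.76144679974104))
```

View pics/w1.png

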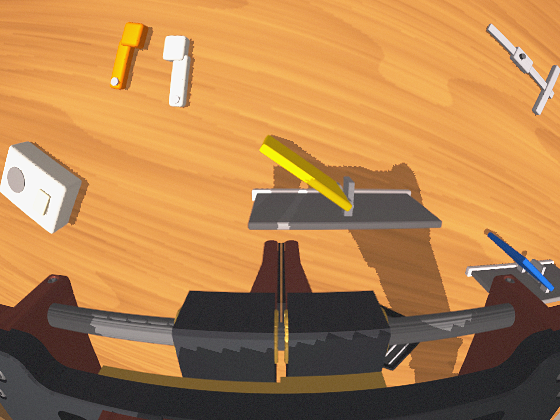

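The wrist view confirms the geometry: hinge (349,211), leg tip (262,148), panel top edge at row 226. The fingers project to about (285,196), in the gap, so I can go down.

carry_out([
  [1,-4,-5,30,0],
  [1,-4,-5,60,0],
  [1,-4,-5,85,0],
  [1,-4,-5,105,0],
  [1,-4,-5,120,0],
  [1,-4,-5,135,0],
  [1,-4,-5,150,0],
  [1,-4,-5,150,0],
])

```text
time: 3.45
tcp_pos: [0.4765, 0.2401, 0.0716]
tcp_rot: [0.0, 0.988, 0.154, -0.001]
ft_force: [0.2, -0.3, 0.3]
grip_width: 0.0008
grip_force: 0.0
```

carry_out([
  [1,8,3,0,0],
  [1,16,6,0,0],
  [1,23,8,0,0],
  [1,30,11,0,0],
  [1,37,17,0,0],
  [1,43,23,0,0],
  [1,49,29,0,0],
  [1,55,34,0,0],
  [1,58,37,0,0],
  [1,58,37,0,0],
])

```text
time: 4.7
tcp_pos: [0.5444, 0.2229, 0.0728]
tcp_rot: [-0.0, 0.988, 0.154, 0.001]
ft_force: [-0.1, -0.2, 0.9]
grip_width: 0.0007
grip_force: 0.0
```

```bash
python3 - <<'E'
from h import *
c=read_camera("side");cv2.imwrite("pics/s2.png",c["frame"][:,:,::-1])
c=read_camera("wrist");cv2.imwrite("pics/w2.png",c["frame"][:,:,::-1])
E
```

```text
(no output)
```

View pics/w2.png

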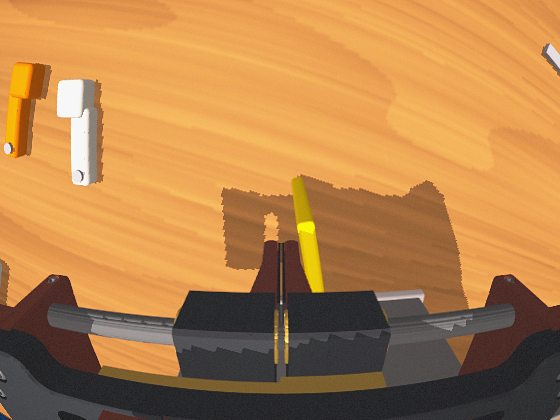

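The leg now runs from about (297,180) to (320,290), nearly square, just right of the fingers. I'll press on to the stop.

carry_out([
  [1,0,3,0,0],
  [1,1,6,0,0],
  [1,1,8,0,0],
  [1,1,10,0,0],
  [1,1,10,0,0],
])

```text
time: 5.42
tcp_pos: [0.5479, 0.2137, 0.0728]
tcp_rot: [0.0, 0.988, 0.154, 0.0]
ft_force: [0.2, 0.6, 0.6]
grip_width: 0.0003
grip_force: 0.5
```

carry_out([
  [1,0,2,0,0],
  [1,0,3,0,0],
  [1,0,4,0,0],
  [1,0,4,0,0],
])

```text
time: 5.92
tcp_pos: [0.5489, 0.2105, 0.0728]
tcp_rot: [-0.0, 0.988, 0.154, 0.0]
ft_force: [1.2, 3.9, 0.2]
grip_width: 0.0003
grip_force: 1.5
```

carry_out([
  [1,0,1,0,0],
  [1,0,2,0,0],
  [1,0,2,0,0],
])

```text
time: 6.3
tcp_pos: [0.5489, 0.2104, 0.0728]
tcp_rot: [-0.001, 0.988, 0.155, 0.0]
ft_force: [-0.9, 6.9, 0.3]
grip_width: 0.0008
grip_force: 3.5
```

The TCP has stopped moving and the force is climbing, so the leg is at its stop. Now I back off and lift.

carry_out([
  [1,0,-8,0,0],
  [1,0,-20,0,0],
  [1,0,-30,0,0],
  [1,0,-30,-40,0],
  [1,0,-30,-90,0],
  [1,0,-30,-140,0],
  [1,-30,-80,-150,0],
  [1,-60,-130,-150,0],
  [1,-60,-130,-150,0],
])

```text
time: 7.42
tcp_pos: [0.4484, 0.3179, 0.2233]
tcp_rot: [-0.001, 0.987, 0.159, -0.0]
ft_force: [0.1, -1.2, 0.7]
grip_width: 0.0006
grip_force: 0.0
```

```bash
python3 - <<'E'
from h import *
c=read_camera("top");cv2.imwrite("pics/t3.png",c["frame"][:,:,::-1])
s=monitor.sense();print(s["tcp_pos"],s["ft_force"])
h=cv2.cvtColor(c["frame"],cv2.COLOR_RGB2HSV)
ys,xs=np.where(cv2.inRange(h,(24,150,80),(36,255,255)))
P=np.array([onz(c,u,v,.104) for u,v in zip(xs,ys)])[:,:2]
print(cv2.boxPoints(cv2.minAreaRect(P.astype(np.float32)*1000)))
E
```

```text
[0.4507299  0.31549838 0.22292949] [ 1.17482607 -0.78127077  0.60262806]
[[491.1193  182.49094]
 [493.60477 174.86868]
 [584.47925 204.50052]
 [581.9938  212.12277]]
```

View pics/t3.png

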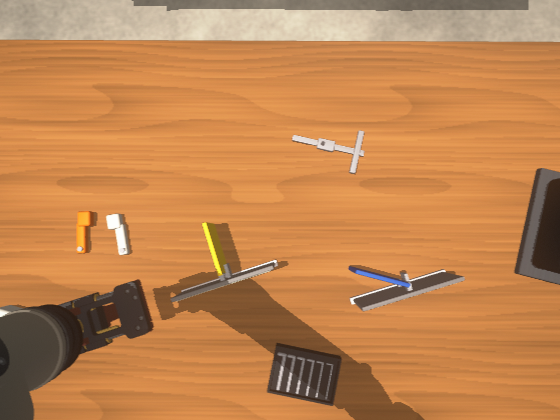

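The leg now stands from (222,275) to (207,223), square to the panel: 18° yaw against the board's 17.6°. The blue leg and the gauge look unmoved, and the arm is clear.

```bash
python3 -c "
from cell import order
print(order.job_done())"
```

```text
the job is handed in; nothing more can be done
None
```

The yellow leg is pushed out against its stop, measured square to the panel to within about 1°; the blue leg and depth gauge look unmoved, the arm is clear, and the job is handed in (no verdict was returned).

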